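Empty the flip-top parts box on its tipping stand into the tray

TASK

Two shaft collars are shut inside the flip-top box that hangs in the tipping stand. Take the black crank handle and turn the box up and over, away from the robot, until it is upside down and its lid swings open and both collars fall into the tray underneath. Then turn the box back upright, so that its lid falls shut, and let go of the handle.

Things in the scene. Friction and masses are not known exactly. Their poses are not given: they have to be found in the camera images.
- flip_box (a joint): Turn of the grey plastic flip-top box (62 x 76 x 50 mm) between the stand's two aluminium cheeks: 0 upright on a stop, 2.88 rad upside down on the other stop. The axis is level, along the tray frame's y. Growing values carry the handle from the -x side over the top to the +x side, on a circle of 56 mm radius. It turns with under 2 N at the handle. Past 2.4 counts as upside down; the collars fall out.
- flip_lid (a joint): Opening of the box's thin steel lid, rad: 0 shut, 1.9 widest. No catch or spring. Hinged along the rim on the handle's (-x) side; it hangs open by 0.8 rad or more when the box is upside down, and falls shut by itself when the box is turned back upright.
- handle (a point): Middle of the crank handle: a level black bar 12 mm thick, 74 mm long, parallel to the turning axis, with an 18 mm end cap. It sticks out on the stand's +y side, outside the cheeks, 102 mm along +y from the box's middle. At joint 0 it is 55 mm to -x of the axis and 8 mm above it, 123 mm above the desk. Moves with the box. Pinch it from above, across the bar; the bar can turn between the fingers.
- tray (a point): Middle of the inner floor of the grey catch tray fixed on the stand, 10 mm above the desk, z up. Inside 152 mm along its x, 84 mm along its y, walls 38 mm high. The turning axis is parallel to its y, 25 mm to -x of this point and 105 mm above it. The stand is fixed to the desk, base 190 x 112 mm; its cheeks reach 125 mm above the desk, 47 to 55 mm either side of the middle.
- collar_1: Aluminium shaft collar, a plain ring 25 mm across, 13 mm hole, 10 mm high; it starts inside the shut box. Origin: centre of its underside, z along its axis.
- collar_2: A second collar of the same kind and size, also inside the shut box at the start.

How it is judged:
On the way:
1. the box is turned upside down and its lid has swung open (value of joint flip_box above 2.3 rad and value of joint flip_lid above 0.4 rad), for 0.2 s.
At the end, for the whole second after the job is handed in: Both collars lie still inside the catch tray (centre within its walls, below the rim); the box is back upright within 0.2 rad and still, its lid shut within 0.25 rad (value of joint flip_box below 0.2 rad and value of joint flip_lid below 0.25 rad and x of collar_1 in the frame of tray between -0.078 and 0.078 m and y of collar_1 in the frame of tray between -0.044 and 0.044 m and z of each of collar_1, collar_2 in the frame of tray below 0.04 m and linear speed of each of collar_1, collar_2 below 0.05 m/s and x of collar_2 in the frame of tray between -0.078 and 0.078 m and y of collar_2 in the frame of tray between -0.044 and 0.044 m and velocity of joint flip_box between -0.1 and 0.1 rad/s); the robot touches nothing.
It also fails if it takes over 53 s, if anything falls off the work surface, if the arm or the gripper's body presses on something with over 40 N, if the wrist force passes 120 N, or if a joint passes its speed limit or range.

ROBOT

A 7-joint arm with a two-finger parallel gripper is mounted at the origin on a cart in front of the work surface, level with it; the furniture and walls round the work are solid. World frame = base frame: x ahead of the robot, y to its left, z up, the work surface at z = 0. Lengths are in m, angles in rad, forces in N, time in s.
With the tool pointing down it reaches from about 0.4 to 0.85 m from the base axis. Payload 4.5 kg.
Tool frame: the origin (TCP) lies on the centre line of the jaws, within the pads' length; the fingertips stand 14 mm ahead of it and the grasp point (between the pads) lies 5 mm behind it (r.tcp_to_tips is the z of the fingertips in the tool frame, in m); z points along the fingers, y is the direction in which the jaws open and shut (so a half turn about z gives the same grasp; the last joint's range is limited). The gripper opens to 88 mm and grips with 3 to 60 N. Pads are 18 mm wide; open, the fingers measure 123 mm over their backs; the gripper's body (75 mm by 187 mm) begins 45 mm behind the grasp point.
Start: joints at [1.312, 0.689, -0.195, 1.565, 0.157, 0.902, -0.215], TCP at [0.18, -0.598, 0.228] pointing down, gripper open.
Joint ranges: [-3.01, 3.01], [-0.46, 2.08], [-1.47, 1.51], [0.13, 2.56], [-1, 4.14], [0.04, 2.09], [-2.66, 2.66]. Speed limits (rad/s): [2.57, 2.57, 3.14, 3.14, 3.14, 3.14, 3.14].

INTERFACE

Orientations are given as a unit quaternion [x, y, z, w].
In Python, from plant import r, viewer gives the robot as it stands.
- The arm moves only by the shell command python3 -m inch 'ROWS' [FORCE]. ROWS is JSON, a list of rows, each a list of 3 entries, a list of its own where there are three numbers: the closure, from 0 (fully open) to 1 (shut), then the shift along the tool's x, y, z in cm, then the turn about the tool's z in degrees. In form: [[fingers, [x, y, z], yaw], ...]. A call has 1 to 20 rows; each row is the pose to reach, as a shift and turn from the pose commanded when the call began, along the tool's axes at that moment; what a row does not reach only later rows make up. A row lasts 1/10 s, in which the tool goes at most 50 mm and 8.59 degrees, less where a joint would pass 70% of its speed; a pose out of reach is approached as far as the arm can. A call with a gripper value outside its range is refused whole. The fingers move at their own pace and stop on an object; FORCE is the grip in N (left out, the last holds). Time passes only in rows, so rows that repeat a pose let the fingers close. It gives the time, the measured TCP pose, the force and the opening at its end, in the units of the state.
- r.get_state(): the state, without advancing time (a new reading comes with each control period).
- viewer.snapshot(name): name is "scene" or "side" or "wrist"; returns the picture (420x560x3 uint8, red, green, blue); there is no depth.
- viewer.camera_params(name): a dict with "intrinsics" (3x3 intrinsics, pixels), "world_to_cam" (4x4, takes a point from world to camera coordinates). Camera axes: x right, y up, looking along -z (the intrinsics and any distortion apply to the point x, -y, -z); pixel columns grow to the right and rows downward; lengths in m; the calibration is good to about 2 mm. A picture is of the moment at which its call begins: read the wrist's pose just before it. camera_params takes no time and is no camera call; for the wrist camera it gives the pose at the moment of the call.
- r.finish_job(): hands the job in, once; it reports no verdict.
Trained networks look in the newest picture that a camera, given by its name, has taken for a name from the list of things; names that differ only in an ending like _2 or _b are one class to them, and where a whole thing is asked for, a point or a joint stands for the part that bears it (a point fixed in the world has none). Each returns a list of dicts, best first, with "p" (0 to 1); they miss things now and then, are a little off and sometimes report something else, mostly with a low value. They report only what shows in the picture. A call takes as long as a camera call.
- viewer.outline_of(camera, name): "pixels" (420x560 bool, what is visible of it) and "bbox" ([left, top, width, height] in pixels, round what is visible of it).
The state is a dict: "clock": time; "q": joint angles; "qd": joint speeds; "joint_torque": joint torques, N m; "tool_pos": TCP position; "eef_rot": TCP orientation; "contact_force": force on the tool from outside, world axes, zero at the start; "moment": the same for the moment, N m; "opening": opening from 0.0 (shut) to 1.0 (fully open).
Only numpy, scipy, OpenCV 4.12 (cv2) and the standard library are available. Lean on these libraries where they do the work, as an engineer would, in place of code of your own. Each camera call takes 0.05 s, during which the arm holds its last target.

## Working session

There is one attempt and no reset: what is moved stays moved. The work goes in short steps, Python scripts to look and compute and a shell command to move; the robot and the scene stay as the last step left them, time stands still between calls to the robot, and variables do not carry over. Pictures are saved under pics/ and viewed, and the job is handed in when it is done.

```bash
ls; mkdir -p pics
python3 - <<'E'
from plant import r, viewer
import cv2,numpy as np
s=r.get_state(); print({k:np.round(v,3).tolist() for k,v in s.items()})
for n in("scene","side"):
    cv2.imwrite(f"pics/{n}0.png",viewer.snapshot(n)[:,:,::-1])
    p=viewer.camera_params(n); print(np.round(p["intrinsics"],1).tolist(),np.round(p["world_to_cam"],3).tolist())
    for t in("handle","flip_box","tray"):
        try:
            for d in viewer.outline_of(n,t)[:2]:
                ys,xs=np.nonzero(d["pixels"]); print(n,t,d["p"],d["bbox"],xs.mean(),ys.mean())
        except Exception as e: print(t,e)
E
```

```text
pics
{'clock': 0.0, 'q': [1.312, 0.69, -0.195, 1.566, 0.157, 0.902, -0.215], 'qd': [0.001, -0.001, -0.0, -0.0, 0.001, -0.0, 0.0], 'joint_torque': [-0.0, -52.757, -1.267, -15.343, -0.053, 0.006, 0.0], 'tool_pos': [0.18, -0.598, 0.227], 'eef_rot': [0.989, 0.146, -0.0, -0.001], 'contact_force': [0.259, -0.558, 0.422], 'moment': [-0.02, 0.06, -0.001], 'opening': 0.998}
[[415.6, 0.0, 281.4], [0.0, 415.6, 205.0], [0.0, 0.0, 1.0]] [[-0.193, -0.981, -0.004, 0.211], [0.766, -0.154, 0.624, -0.459], [-0.613, 0.117, 0.781, -0.614], [0.0, 0.0, 0.0, 1.0]]
scene handle 0.72 [224.6, 173.8, 97.9, 42.4] 289.08382590005374 193.12466415905428
scene flip_box 0.91 [224.8, 171.0, 97.5, 38.9] 290.11064055055584 192.8062466913711
scene tray 0.93 [226.0, 171.2, 101.4, 79.4] 293.75679508390454 208.9903096194753
[[396.3, 0.0, 275.1], [0.0, 396.3, 210.7], [0.0, 0.0, 1.0]] [[0.881, -0.473, 0.015, -0.431], [0.246, 0.486, 0.838, -0.309], [-0.404, -0.735, 0.545, -0.623], [0.0, 0.0, 0.0, 1.0]]
side handle 0.62 [249.5, 191.8, 62.4, 65.6] 286.3360501567398 226.61880877742948
side tray 0.62 [249.1, 193.7, 100.0, 101.4] 295.81720639875147 254.00429184549355
```

Run:
```python
import cv2
for n,(x,y,w,h) in(("scene",(190,140,170,130)),("side",(210,160,170,150))):
    im=cv2.imread(f"pics/{n}0.png"); c=cv2.resize(im[y:y+h,x:x+w],None,fx=4,fy=4,interpolation=cv2.INTER_CUBIC)
    cv2.imwrite(f"pics/{n}0c.png",c)
```

```text
(no output)
```

View pics/scene0.png

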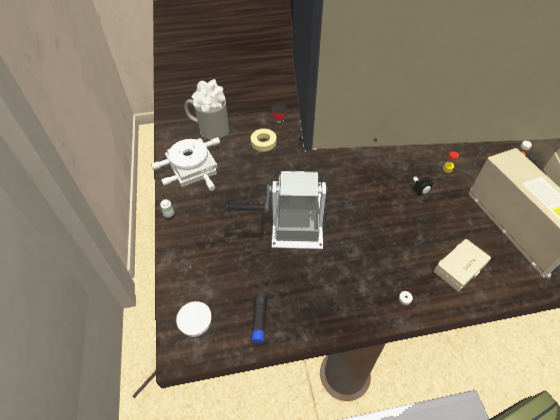

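View pics/scene0c.png

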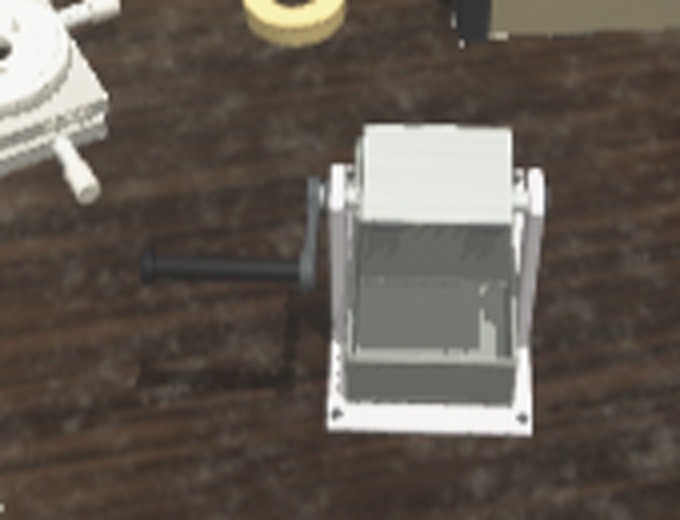

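View pics/side0c.png

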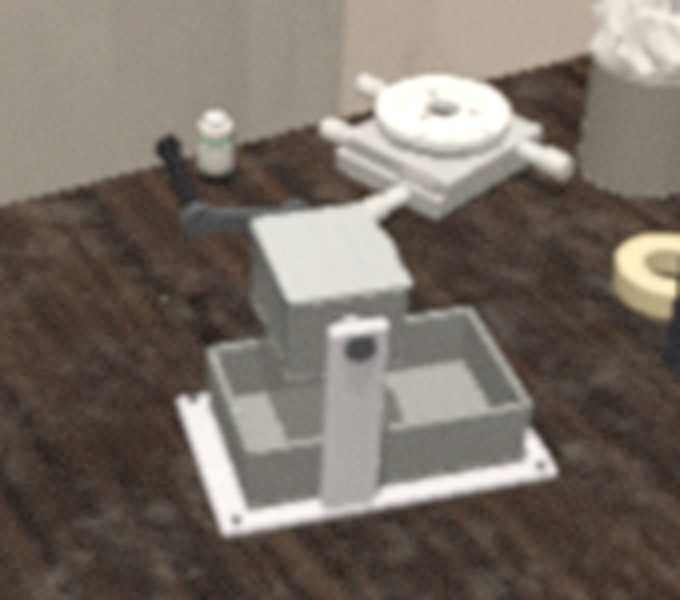

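```bash
cat > h.py <<'E'
from plant import r, viewer
import numpy as np
from scipy.spatial.transform import Rotation as R
def proj(n,P,p=None):
    p=p or viewer.camera_params(n);T=np.array(p["world_to_cam"]);K=np.array(p["intrinsics"])
    c=P@T[:3,:3].T+T[:3,3]; q=np.c_[c[:,0],-c[:,1],-c[:,2]]@K.T
    return q[:,:2]/q[:,2:]
E
python3 - <<'E'
from h import *
from scipy.optimize import least_squares
obs=[("scene",(-95,56,5),(273,247.5)),("scene",(-95,-56,5),(322.5,248.3)),
("side",(-95,56,5),(254.5,259.5)),("side",(-95,-56,5),(266.5,293.5)),("side",(95,-56,5),(349,278)),
("scene",(-80,139,123),(226.8,206.3)),("scene",(-80,68,123),(265,207.5)),
("side",(-80,139,123),(252.3,197.5)),("side",(-80,68,123),(258.8,213.6)),
("side",(-25,-55,115),(300,246.5))]
cp={n:viewer.camera_params(n) for n in("scene","side")}
def f(v,full=False):
    Rz=R.from_euler('z',v[2]).as_matrix(); o=[]
    for n,P,u in obs:
        W=Rz@(np.array(P)/1e3)+[v[0],v[1],0]
        o.append(proj(n,W[None],cp[n])[0]-u)
    return np.ravel(o)
s=least_squares(f,[0.5,0,0],loss='soft_l1'); print(s.x,np.degrees(s.x[2])); print(f(s.x).reshape(-1,2).round(1))
v=s.x;Rz=R.from_euler('z',v[2]).as_matrix()
for P in((-80,102,123),(-25,102,115),(30,102,115)): print(Rz@(np.array(P)/1e3)+[v[0],v[1],0])
# DLT check handle ends
for a,b in(((226.8,206.3),(252.3,197.5)),((265,207.5),(258.8,213.6))):
    g=lambda X:np.r_[proj("scene",X[None],cp["scene"])[0]-a,proj("side",X[None],cp["side"])[0]-b]
    q=least_squares(g,[.45,.1,.12]);print(q.x,q.fun.round(1))
st=r.get_state();M=R.from_quat(st['eef_rot']).as_matrix();print(M.round(3))
E
```

```text
[ 0.58569008  0.06045996 -0.22730597] -13.023672784399752
[[-1.  -1.4]
 [ 1.1 -0.9]
 [-0.5  0. ]
 [-0.9 -0.5]
 [-0.1 -0.3]
 [ 2.4 -0.2]
 [-0.  -0.5]
 [-0.5  0. ]
 [-0.1  0.1]
 [-0.3 -0.1]]
[0.53073398 0.1778645  0.123     ]
[0.58431922 0.16547005 0.115     ]
[0.63790446 0.15307561 0.115     ]
[0.54247306 0.21863517 0.11953724] [-0. -0. -0.  0.]
[0.52278815 0.1448893  0.12262286] [-0.1 -0.3 -0.2  0.3]
[[ 0.957  0.289 -0.   ]
 [ 0.289 -0.957  0.   ]
 [-0.    -0.    -1.   ]]
```

Run:
```python
from h import *
st=r.get_state();M=R.from_quat(st['eef_rot']).as_matrix()
ty=np.radians(-13.5); Mt=np.c_[np.cross([np.cos(ty),np.sin(ty),0],[0,0,-1]),[np.cos(ty),np.sin(ty),0],[0,0,-1]]
for t in((.45,-.2,.26),(.533,.183,.22)):
    print(M.T@(np.array(t)-st['tool_pos'])*100)
print(R.from_matrix(M.T@Mt).as_euler('xyz',degrees=True), Mt.round(3))
```

```text
[ 37.31146838 -30.35624821  -3.25210271]
[ 56.31311684 -64.62954657   0.75518756]
[-6.43586020e-03 -1.05184391e-02 -5.97234709e+01] [[ 0.233  0.972  0.   ]
 [ 0.972 -0.233  0.   ]
 [ 0.     0.    -1.   ]]
```

```bash
python3 -m inch '[[0,[4,-3,-1],0],[0,[8,-6,-2],0],[0,[12,-10,-3],-5],[0,[16,-13,-3],-10],[0,[20,-16,-3],-15],[0,[24,-20,-3],-20],[0,[28,-23,-3],-25],[0,[32,-26,-3],-30],[0,[35,-29,-3],-35],[0,[37,-31,-3],-40],[0,[39,-35,-3],-45],[0,[41,-39,-3],-50],[0,[43,-43,-3],-55],[0,[46,-47,-3],-60],[0,[48,-51,-2],-60],[0,[51,-55,-1],-60],[0,[54,-59,0],-60],[0,[55.5,-62.5,0.5],-60],[0,[56,-64.5,0.5],-60],[0,[56,-64.5,0.5],-60]]' 8
python3 - <<'E'
from h import *
import cv2
s=r.get_state(); print({k:np.round(v,3).tolist() for k,v in s.items()})
for n in("scene","side","wrist"): cv2.imwrite(f"pics/{n}1.png",viewer.snapshot(n)[:,:,::-1])
for n in ("wrist","side"):
  for d in viewer.outline_of(n,"handle")[:2]:
    ys,xs=np.nonzero(d["pixels"]); print(n,d["p"],d["bbox"])
p=viewer.camera_params("wrist"); print(np.round(p["intrinsics"],1).tolist(),np.round(p["world_to_cam"],4).tolist())
E
```

```text
clock: 2.4
tool_pos: [0.5297, 0.1856, 0.2225]
eef_rot: [0.782, 0.623, 0.001, -0.001]
contact_force: [-0.3, -0.6, 0.8]
opening: 1.001
{'clock': 2.4, 'q': [-0.152, 0.635, -0.444, 1.76, 0.351, 0.824, -0.986], 'qd': [0.063, -0.019, 0.056, 0.033, 0.018, 0.014, 0.026], 'joint_torque': [-0.708, -46.575, -3.959, -13.962, -0.06, -0.101, -0.215], 'tool_pos': [0.53, 0.186, 0.223], 'eef_rot': [0.782, 0.623, 0.001, -0.001], 'contact_force': [-0.328, -0.559, 0.818], 'moment': [-0.076, 0.007, 0.02], 'opening': 1.001}
side 0.55 [247.5, 192.4, 66.3, 62.0]
[[328.0, 0.0, 274.7], [0.0, 328.0, 211.1], [0.0, 0.0, 1.0]] [[0.973, -0.2309, 0.0007, -0.4754], [0.2197, 0.9248, -0.3107, -0.2399], [0.0711, 0.3024, 0.9505, -0.4779], [0.0, 0.0, 0.0, 1.0]]
```

View pics/wrist1.png

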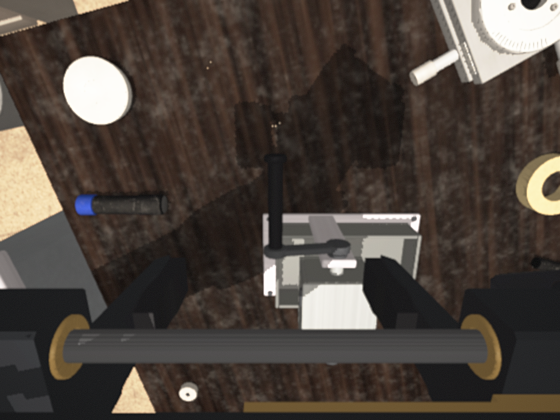

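View pics/scene1.png

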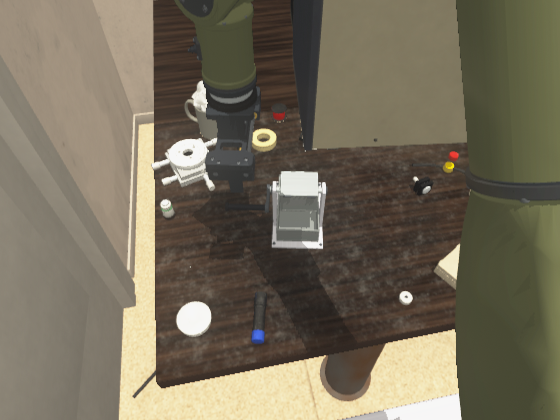

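View pics/side1.png

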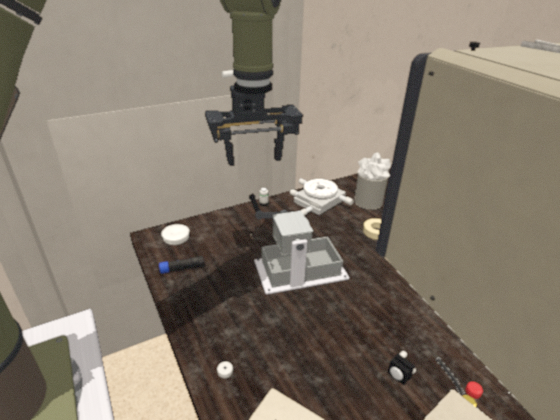

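```bash
python3 - <<'E'
from h import *
from scipy.optimize import least_squares
p=viewer.camera_params("wrist")
E=[]
for u,z in(((275.3,158),.123),((276,251),.123)):
    s=least_squares(lambda X:proj("wrist",np.array([[X[0],X[1],z]]),p)[0]-u,[.53,.18]);E.append(s.x);print(s.x)
d=E[0]-E[1];print(np.degrees(np.arctan2(d[1],d[0]))-90,np.linalg.norm(d))
st=r.get_state();M=R.from_quat(st['eef_rot']).as_matrix();print(M.round(3))
inner=E[1]; mid=inner+d/np.linalg.norm(d)*.040; print(mid)
print(M.T@(np.r_[mid,.118]-st['tool_pos'])*100)
E
python3 - <<'E'
import cv2
im=cv2.imread("pics/wrist1.png");cv2.imwrite("pics/wrist1c.png",cv2.resize(im[135:285,200:400],None,fx=4,fy=4,interpolation=cv2.INTER_CUBIC))
E
```

```text
[0.54051752 0.21728655]
[0.5227192  0.13949471]
-12.887134642100477 0.07980194966677058
[[ 0.232  0.973  0.   ]
 [ 0.973 -0.232 -0.002]
 [-0.001  0.001 -1.   ]]
[0.53164045 0.17848716]
[ 0.03842668  0.08276073 10.45889127]
```

View pics/wrist1c.png

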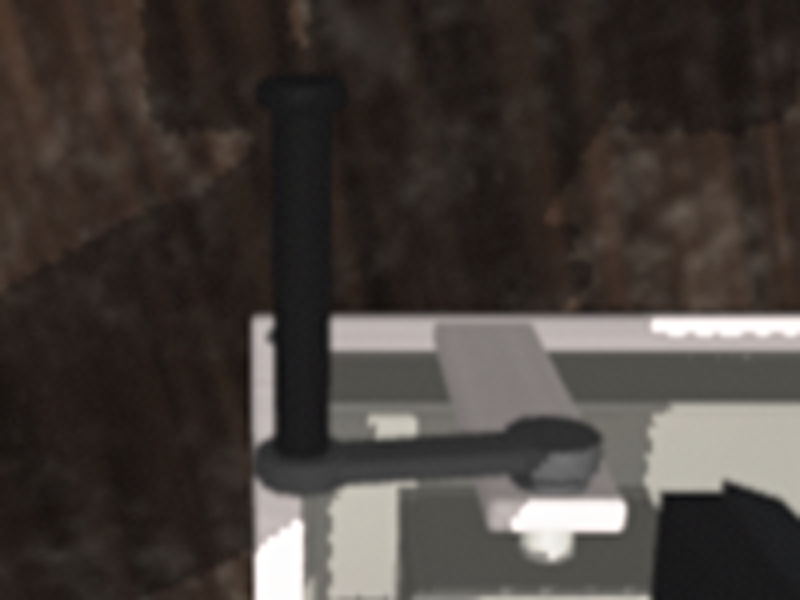

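```bash
python3 -m inch '[[0,[0.3,0.1,3],0],[0,[0.3,0.1,6],0],[0,[0.3,0.1,8.5],0],[0,[0.3,0.1,10],0],[0,[0.3,0.1,10.4],0],[0,[0.3,0.1,10.4],0],[0,[0.3,0.1,10.4],0],[0.5,[0.3,0.1,10.4],0],[0.8,[0.3,0.1,10.4],0],[1,[0.3,0.1,10.4],0],[1,[0.3,0.1,10.4],0],[1,[0.3,0.1,10.4],0],[1,[0.3,0.1,10.4],0],[1,[0.3,0.1,10.4],0],[1,[0.3,0.1,10.4],0]]' 8
python3 - <<'E'
from h import *
import cv2
for n in("side","wrist"): cv2.imwrite(f"pics/{n}2.png",viewer.snapshot(n)[:,:,::-1])
s=r.get_state(); print(s['tool_pos'],s['opening'],s['contact_force'])
# arc table: y(tool, +x stand), z(tool, down)
for a in np.linspace(0,2.8,21):
    t=a+np.arctan2(8,55);R0=5.56
    print(round(a,2),round(5.5-R0*np.cos(t),2),round(.8-R0*np.sin(t),2))
E
```

```text
clock: 4.15
tool_pos: [0.532, 0.1834, 0.1185]
eef_rot: [0.784, 0.621, -0.0, 0.0]
contact_force: [0.4, -0.7, -0.2]
opening: 0.296
[0.53204166 0.18345095 0.11848233] 0.20844084015920603 [-0.10052811  0.06707618 -0.15052886]
0.0 -0.0 -0.0
0.14 0.16 -0.76
0.28 0.43 -1.49
0.42 0.8 -2.17
0.56 1.26 -2.8
0.7 1.81 -3.36
0.84 2.42 -3.83
0.98 3.1 -4.22
1.12 3.82 -4.5
1.26 4.58 -4.68
1.4 5.35 -4.76
1.54 6.13 -4.72
1.68 6.9 -4.58
1.82 7.63 -4.33
1.96 8.33 -3.99
2.1 8.97 -3.55
2.24 9.54 -3.02
2.38 10.03 -2.42
2.52 10.44 -1.75
2.66 10.75 -1.04
2.8 10.95 -0.29
```

View pics/wrist2.png

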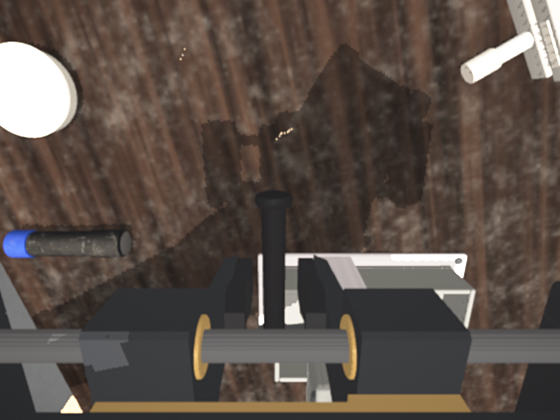

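View pics/side2.png

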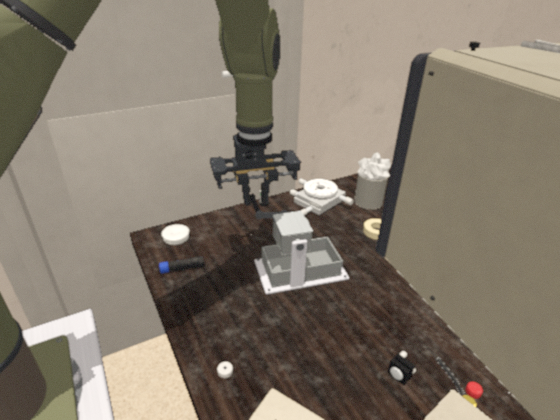

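Fingers straddle the bar (bar at column 272, fingers at 240 and 312) and are still closing; let them finish.

```bash
python3 -m inch '[[1,[0,0,0],0],[1,[0,0,0],0],[1,[0,0,0],0],[1,[0,0,0],0],[1,[0,0,0],0]]' 8
```

```text
clock: 4.75
tool_pos: [0.5321, 0.1835, 0.1185]
eef_rot: [0.784, 0.621, 0.0, 0.0]
contact_force: [-0.0, 0.3, 0.4]
opening: 0.002
```

Run:
```python
from h import *
import cv2
for n in("side","wrist","scene"):
    im=viewer.snapshot(n)[:,:,::-1]; cv2.imwrite(f"pics/{n}3.png",im)
    x,y,w,h={"side":(180,110,180,180),"scene":(150,120,200,150),"wrist":(180,180,200,200)}[n]
    cv2.imwrite(f"pics/{n}3c.png",cv2.resize(im[y:y+h,x:x+w],None,fx=3,fy=3,interpolation=cv2.INTER_CUBIC))
```

```text
(no output)
```

View pics/side3c.png

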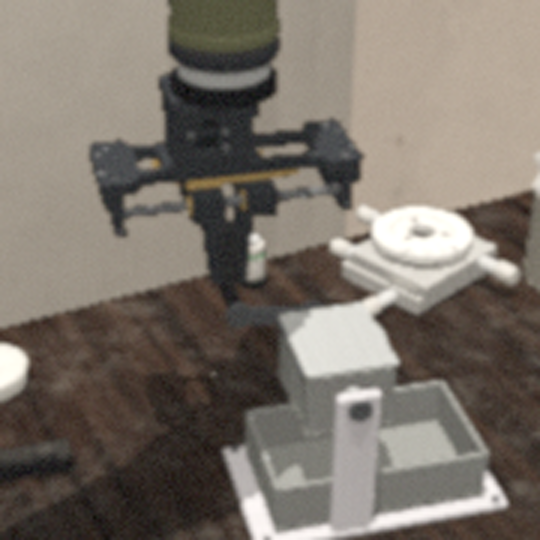

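View pics/wrist3.png

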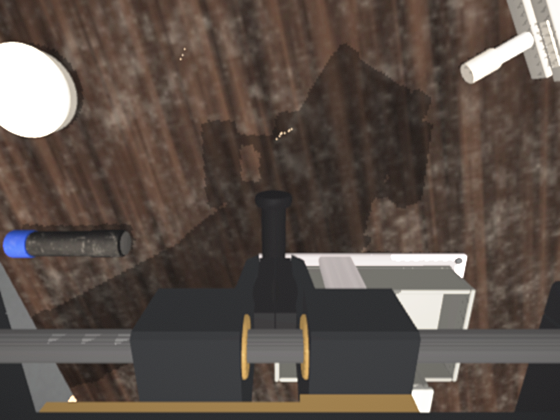

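View pics/scene3c.png

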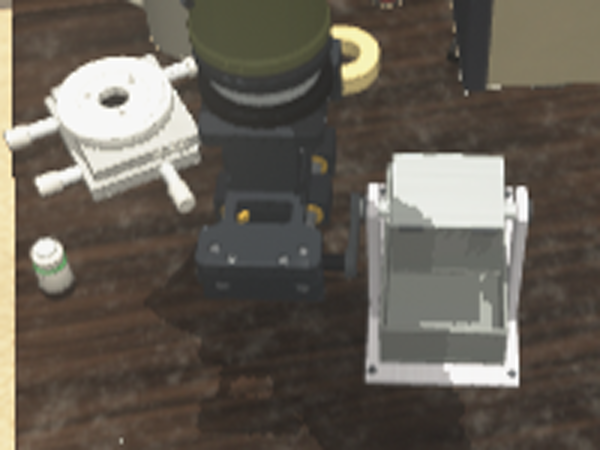

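Run:
```python
import cv2,numpy as np
im=cv2.imread("pics/wrist3.png")[180:350,190:360].astype(float)
cv2.imwrite("pics/w3d.png",cv2.resize(np.clip(255*(im/255)**.45,0,255).astype('uint8'),None,fx=3.5,fy=3.5,interpolation=cv2.INTER_CUBIC))
im=cv2.imread("pics/side3.png")[150:250,210:330].astype(float)
cv2.imwrite("pics/s3d.png",cv2.resize(np.clip(255*(im/255)**.45,0,255).astype('uint8'),None,fx=5,fy=5,interpolation=cv2.INTER_CUBIC))
```

```text
(no output)
```

View pics/w3d.png

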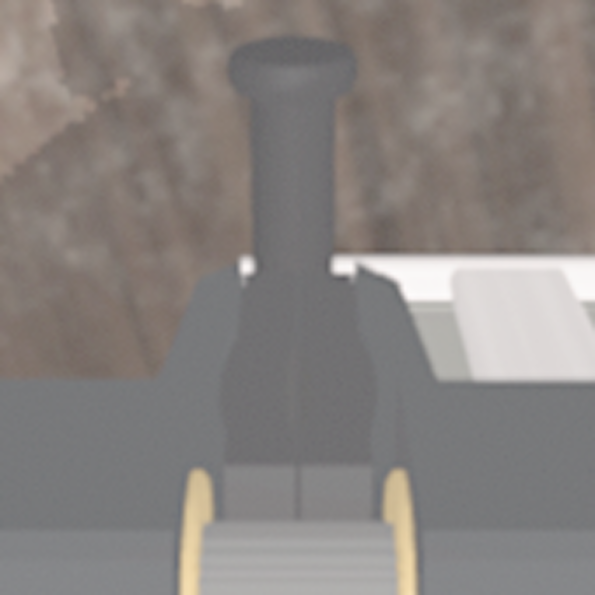

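View pics/s3d.png

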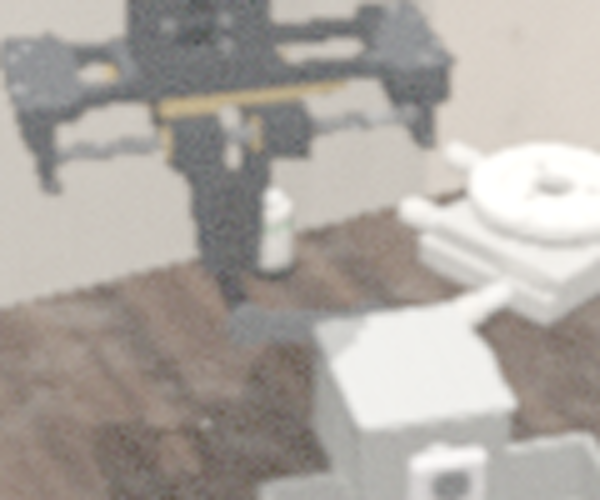

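Run:
```python
from h import *
from scipy.optimize import least_squares
print(r.tcp_to_tips); s=r.get_state();print(s['tool_pos'],s['contact_force'],s['opening'])
p=viewer.camera_params("wrist");M=R.from_quat(s['eef_rot']).as_matrix()
for z in(.08,.1,.11,.123,.135): print(z,proj("wrist",np.array([[.5405,.2173,z],[.5316,.1785,z]]),p).round(1).tolist())
print("tip",proj("wrist",np.array([s['tool_pos']+M@[0,0,.014],s['tool_pos']+M@[.009,0,.014],s['tool_pos']+M@[.009,0,-.02]]),p))
```

```text
0.014
[0.5320827  0.18349028 0.11850283] [ 0.3025349  -0.07088955  0.44061912] 0.0034816017761363496
0.08 [[275.5, 182.2], [275.7, 242.2]]
0.1 [[275.6, 190.4], [275.8, 255.8]]
0.11 [[275.6, 195.1], [275.9, 263.6]]
0.123 [[275.7, 202.1], [276.0, 275.0]]
0.135 [[275.8, 209.7], [276.1, 287.1]]
tip [[274.68958572 251.32266758]
 [274.70061145 236.76989735]
 [274.70949167 264.756552  ]]
```

Run:
```python
from h import *
import cv2
s=r.get_state();M=R.from_quat(s['eef_rot']).as_matrix()
T=np.array([s['tool_pos']+M@[0,0,z] for z in(.014,0,-.02,-.05)])
H=np.array([[.5405,.2173,.123],[.5227,.1395,.123]])
for n,(x,y,w,h) in {"side":(210,150,100,80),"scene":(200,150,100,75)}.items():
    im=cv2.imread(f"pics/{n}3.png").astype(float)[y:y+h,x:x+w]
    im=cv2.resize(np.clip(255*(im/255)**.45,0,255).astype('uint8'),None,fx=7,fy=7,interpolation=cv2.INTER_CUBIC)
    for P,c in((T,(0,0,255)),(H,(0,200,0))):
        u=proj(n,P);print(n,u.round(1).tolist())
        for q in u: cv2.circle(im,tuple(int(v) for v in ((q-[x,y])*7+3)),4,c,-1)
    cv2.imwrite(f"pics/{n}3o.png",im)
n="wrist";x,y,w,h=200,180,150,140
im=cv2.imread("pics/wrist3.png").astype(float)[y:y+h,x:x+w];im=cv2.resize(np.clip(255*(im/255)**.45,0,255).astype('uint8'),None,fx=4,fy=4)
for P,c in((T,(0,0,255)),(H,(0,200,0))):
    for q in proj(n,P): cv2.circle(im,tuple(int(v) for v in ((q-[x,y])*4+2)),4,c,-1)
cv2.imwrite("pics/wrist3o.png",im)
```

```text
side [[254.9, 211.2], [254.8, 206.1], [254.7, 198.6], [254.5, 187.0]]
side [[251.7, 196.7], [259.6, 214.9]]
scene [[245.6, 212.2], [245.1, 207.9], [244.3, 201.5], [243.1, 191.5]]
scene [[227.4, 205.8], [267.6, 206.7]]
```

View pics/side3o.png

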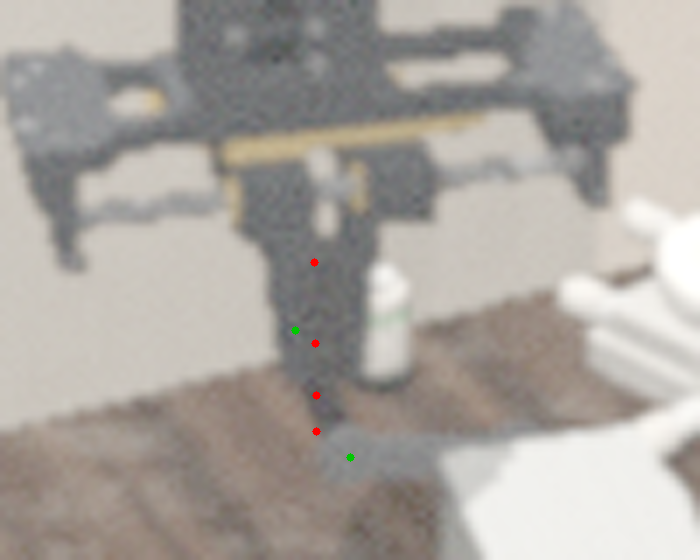

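View pics/wrist3o.png

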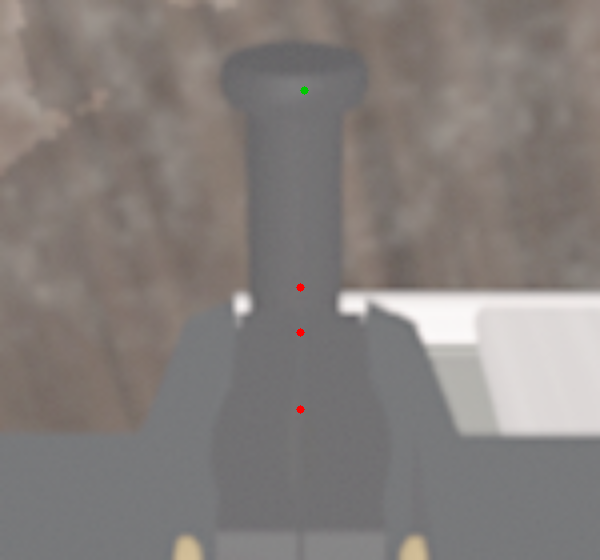

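```bash
python3 -m inch '[[0.5,[0,0,0],0],[0.5,[0,0,0],0],[0.5,[0,0,0],0],[0.5,[0,0,0],0],[0.5,[0,0,0.5],0],[0.5,[0,0,1],0],[0.5,[0,0,1.5],0],[0.5,[0,0,1.8],0],[0.5,[0,0,1.8],0]]' 8
python3 - <<'E'
from h import *
import cv2
for n in("side","wrist"):
    im=viewer.snapshot(n)[:,:,::-1]
    x,y,w,h={"side":(210,150,100,80),"wrist":(180,170,200,180)}[n]
    im=im.astype(float)[y:y+h,x:x+w];im=np.clip(255*(im/255)**.45,0,255).astype('uint8')
    cv2.imwrite(f"pics/{n}4.png",cv2.resize(im,(700,int(700*h/w)),interpolation=cv2.INTER_CUBIC))
E
```

```text
clock: 5.8
tool_pos: [0.5317, 0.1833, 0.0998]
eef_rot: [0.784, 0.621, -0.001, -0.0]
contact_force: [-0.5, -1.0, -0.3]
opening: 0.501
```

View pics/side4.png

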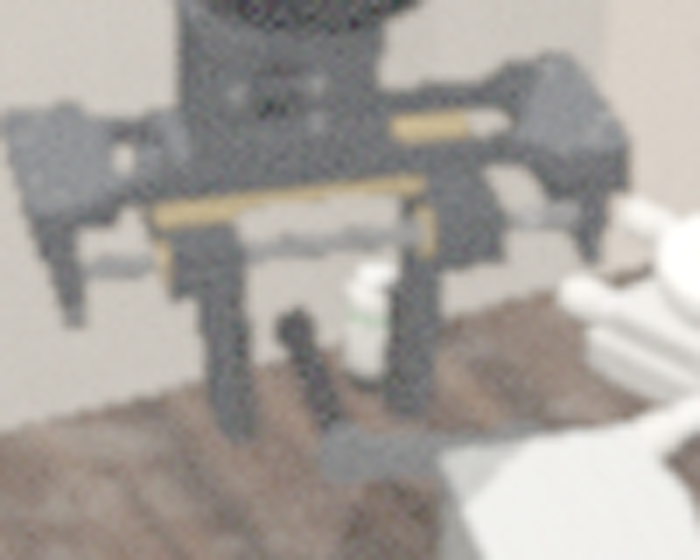

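View pics/wrist4.png

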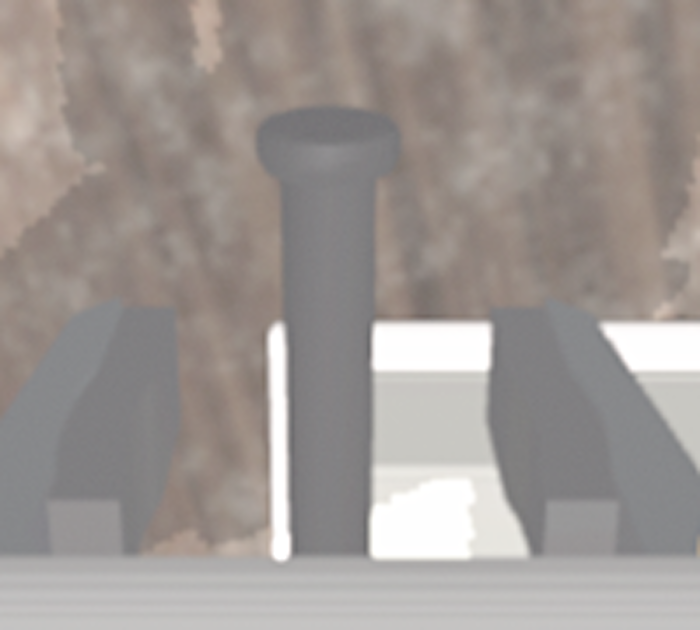

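```bash
python3 -m inch '[[0.7,[0,0,0],0],[0.9,[0,0,0],0],[1,[0,0,0],0],[1,[0,0,0],0],[1,[0,0,0],0],[1,[0,0,0],0],[1,[0,0,0],0],[1,[0,0,0],0]]' 8
python3 - <<'E'
from h import *
import cv2
for n in("side","wrist"):
    im=viewer.snapshot(n)[:,:,::-1]
    x,y,w,h={"side":(210,150,100,80),"wrist":(180,170,200,180)}[n]
    im=im.astype(float)[y:y+h,x:x+w];im=np.clip(255*(im/255)**.45,0,255).astype('uint8')
    cv2.imwrite(f"pics/{n}5.png",cv2.resize(im,(600,int(600*h/w)),interpolation=cv2.INTER_CUBIC))
s=r.get_state();print(s['opening'],s['contact_force'])
E
```

```text
clock: 6.7
tool_pos: [0.5315, 0.1836, 0.1005]
eef_rot: [0.784, 0.621, -0.0, -0.0]
contact_force: [-4.5, 0.4, 2.0]
opening: 0.134
0.13264701622178077 [-3.01341843  0.23450781  3.02407493]
```

View pics/side5.png

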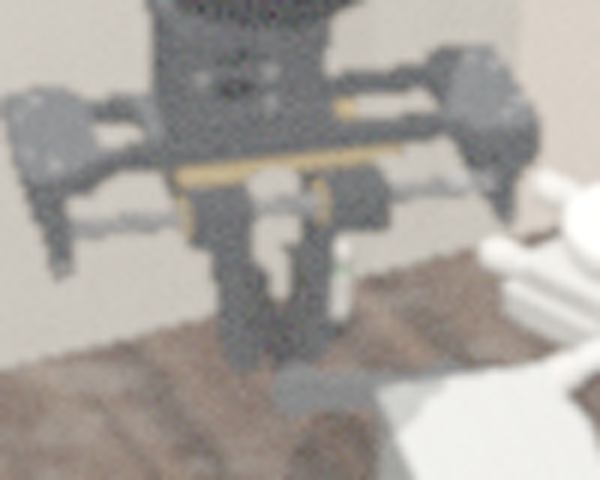

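View pics/wrist5.png

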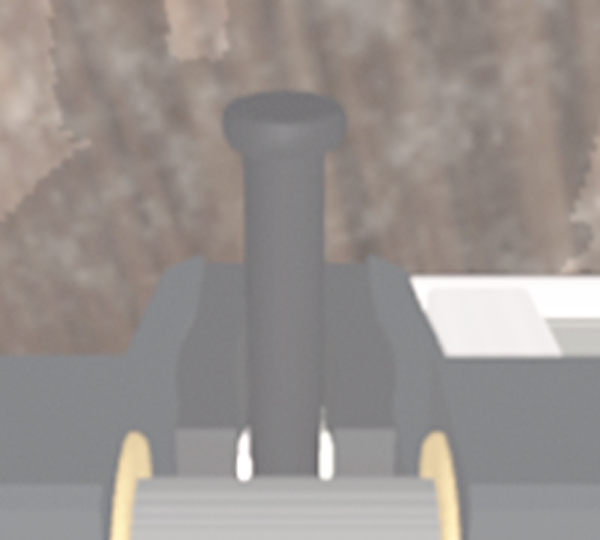

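```bash
python3 -m inch '[[1,[0,0.1,-0.4],0],[1,[0,0.15,-0.75],0],[1,[0,0.3,-1.1],0],[1,[0,0.45,-1.5],0],[1,[0,0.6,-1.85],0],[1,[0,0.8,-2.15],0],[1,[0,1.05,-2.5],0],[1,[0,1.25,-2.8],0],[1,[0,1.55,-3.1],0],[1,[0,1.8,-3.35],0],[1,[0,2.1,-3.6],0],[1,[0,2.4,-3.85],0],[1,[0,2.75,-4.05],0],[1,[0,3.1,-4.2],0],[1,[0,3.45,-4.4],0],[1,[0,3.8,-4.5],0],[1,[0,4.2,-4.6],0],[1,[0,4.6,-4.7],0],[1,[0,5,-4.75],0],[1,[0,5.35,-4.75],0]]'
python3 - <<'E'
from h import *
import cv2
for n in("side","wrist"):
    im=viewer.snapshot(n)[:,:,::-1]
    x,y,w,h={"side":(180,110,200,180),"wrist":(180,170,200,180)}[n]
    im=im[y:y+h,x:x+w]
    cv2.imwrite(f"pics/{n}6.png",cv2.resize(im,(600,int(600*h/w)),interpolation=cv2.INTER_CUBIC))
s=r.get_state();print(s['tool_pos'],s['opening'],s['contact_force'])
E
```

```text
clock: 8.8
tool_pos: [0.5849, 0.1711, 0.1481]
eef_rot: [0.784, 0.621, 0.0, 0.0]
contact_force: [-1.5, 1.7, 1.8]
opening: 0.129
[0.58529221 0.17106193 0.14801249] 0.13288651415763783 [-1.43078659  0.27144675  2.98439121]
```

View pics/side6.png

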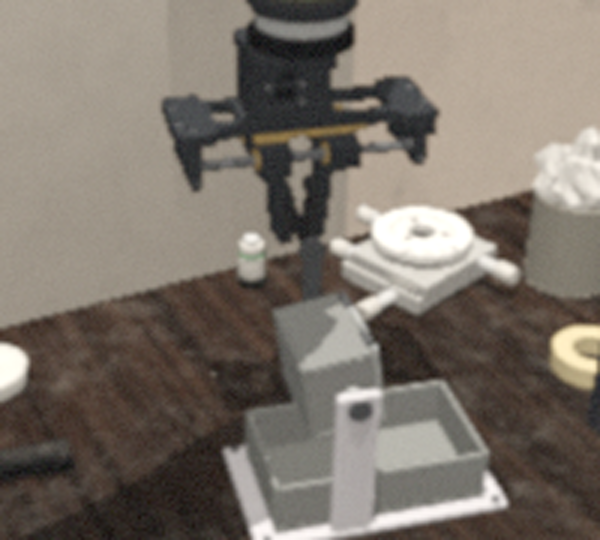

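View pics/wrist6.png

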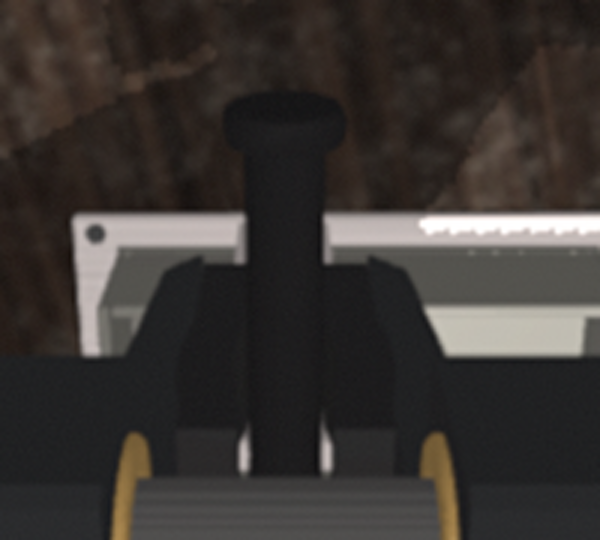

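```bash
python3 -m inch '[[1,[0,0.4,0],0],[1,[0,0.8,0.05],0],[1,[0,1.15,0.1],0],[1,[0,1.55,0.2],0],[1,[0,1.9,0.3],0],[1,[0,2.3,0.45],0],[1,[0,2.65,0.6],0],[1,[0,3,0.8],0],[1,[0,3.3,1],0],[1,[0,3.6,1.2],0],[1,[0,3.9,1.45],0],[1,[0,4.2,1.75],0],[1,[0,4.45,2.05],0],[1,[0,4.7,2.35],0],[1,[0,4.9,2.7],0],[1,[0,5.1,3],0],[1,[0,5.25,3.35],0],[1,[0,5.4,3.7],0],[1,[0,5.5,4.1],0],[1,[0,5.6,4.4],0]]'; python3 -m inch '[[1,[0,0,0],0],[1,[0,0,0],0],[1,[0,0,0],0],[1,[0,0,0],0],[1,[0,0,0],0]]'
python3 - <<'E'
from h import *
import cv2
for n in("side","scene"):
    im=viewer.snapshot(n)[:,:,::-1]
    x,y,w,h={"side":(180,110,200,180),"scene":(180,110,200,180)}[n]
    im=im[y:y+h,x:x+w]
    cv2.imwrite(f"pics/{n}7.png",cv2.resize(im,(600,int(600*h/w)),interpolation=cv2.INTER_CUBIC))
    for d in viewer.outline_of(n,"collar_1")[:3]: print(n,d["p"],d["bbox"])
s=r.get_state();print(s['tool_pos'],s['opening'],s['contact_force'])
E
```

```text
clock: 10.9
tool_pos: [0.6385, 0.1582, 0.1035]
eef_rot: [0.784, 0.621, -0.0, -0.0]
contact_force: [-3.1, -1.3, 1.8]
opening: 0.13
clock: 11.4
tool_pos: [0.6384, 0.1583, 0.104]
eef_rot: [0.784, 0.621, -0.0, -0.0]
contact_force: [-2.5, -1.1, -0.8]
opening: 0.13
[0.63841624 0.15831402 0.10396169] 0.13024829970591573 [-2.0761244  -1.35934993 -0.02084671]
```

View pics/side7.png

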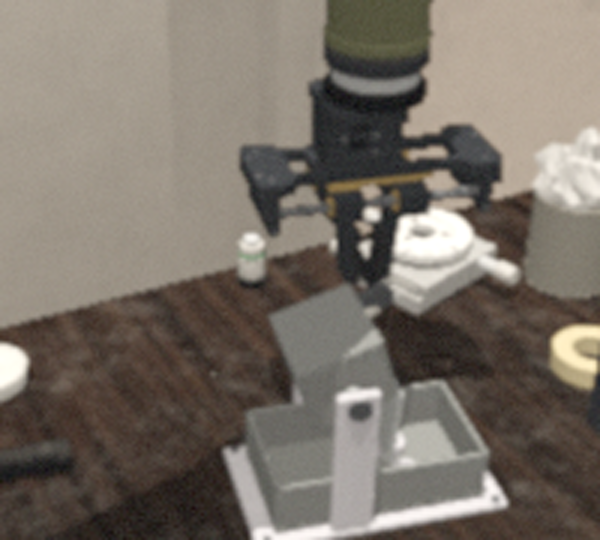

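View pics/scene7.png

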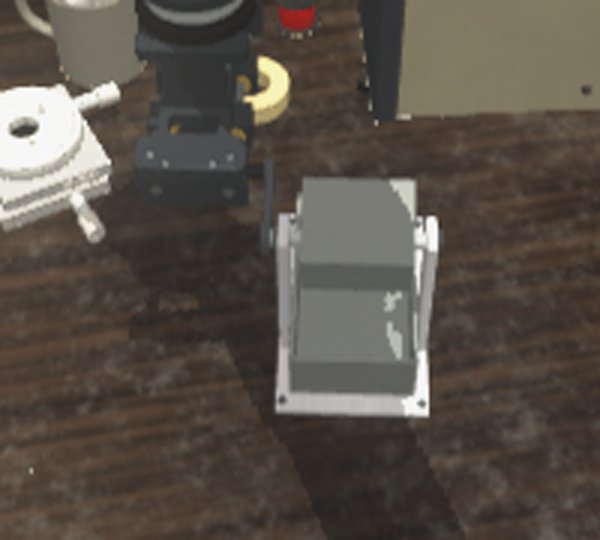

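```bash
python3 -m inch '[[1,[0,0,0],0],[1,[0,0,0],0],[1,[0,0,0],0],[1,[0,0,0],0],[1,[0,0,0],0]]'
python3 - <<'E'
from h import *
import cv2
im=viewer.snapshot("side")[:,:,::-1][200:290,250:350]
cv2.imwrite("pics/side8.png",cv2.resize(im,None,fx=7,fy=6.6,interpolation=cv2.INTER_CUBIC))
for t in("collar_1","flip_lid"):
    for d in viewer.outline_of("side",t)[:3]: print(t,d["p"],d["bbox"])
E
```

```text
clock: 12.1
tool_pos: [0.6385, 0.1583, 0.104]
eef_rot: [0.784, 0.621, -0.0, 0.0]
contact_force: [-3.1, -1.0, -0.1]
opening: 0.13
flip_lid 0.56 [305.5, 243.2, 10.1, 16.7]
```

View pics/side8.png

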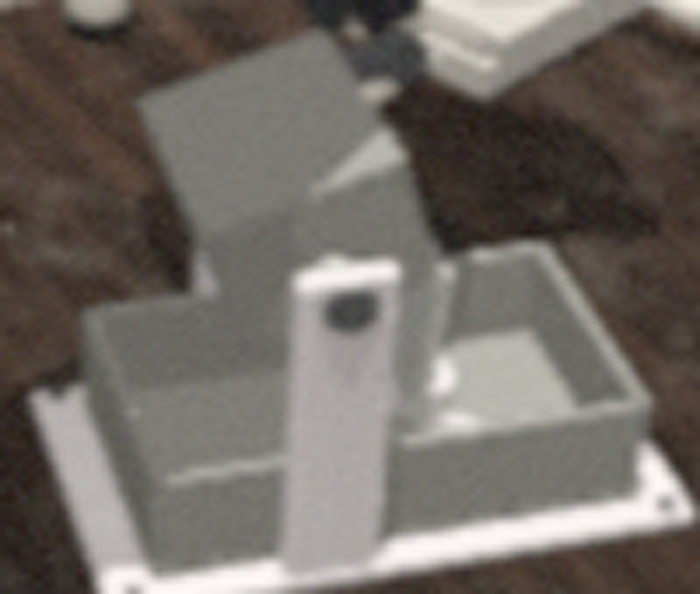

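```bash
python3 -m inch '[[1,[0,-0.1,-0.3],0],[1,[0,-0.2,-0.7],0],[1,[0,-0.35,-1.05],0],[1,[0,-0.5,-1.4],0],[1,[0,-0.7,-1.7],0],[1,[0,-0.9,-2.05],0],[1,[0,-1.15,-2.35],0],[1,[0,-1.4,-2.65],0],[1,[0,-1.7,-2.95],0],[1,[0,-2,-3.2],0],[1,[0,-2.3,-3.4],0],[1,[0,-2.6,-3.6],0],[1,[0,-2.95,-3.8],0],[1,[0,-3.3,-3.95],0],[1,[0,-3.7,-4.1],0],[1,[0,-4.05,-4.2],0],[1,[0,-4.45,-4.3],0],[1,[0,-4.8,-4.35],0],[1,[0,-5.2,-4.4],0],[1,[0,-5.6,-4.4],0]]'
python3 - <<'E'
from h import *
import cv2
im=viewer.snapshot("side")[:,:,::-1][170:290,230:370]
cv2.imwrite("pics/side9.png",cv2.resize(im,None,fx=5,fy=5,interpolation=cv2.INTER_CUBIC))
for t in("collar_1",):
    for d in viewer.outline_of("side",t)[:3]: print(t,d["p"],d["bbox"])
E
```

```text
clock: 14.25
tool_pos: [0.5853, 0.1717, 0.1501]
eef_rot: [0.784, 0.621, 0.002, 0.001]
contact_force: [-0.9, -3.6, 7.2]
opening: 0.129
```

View pics/side9.png

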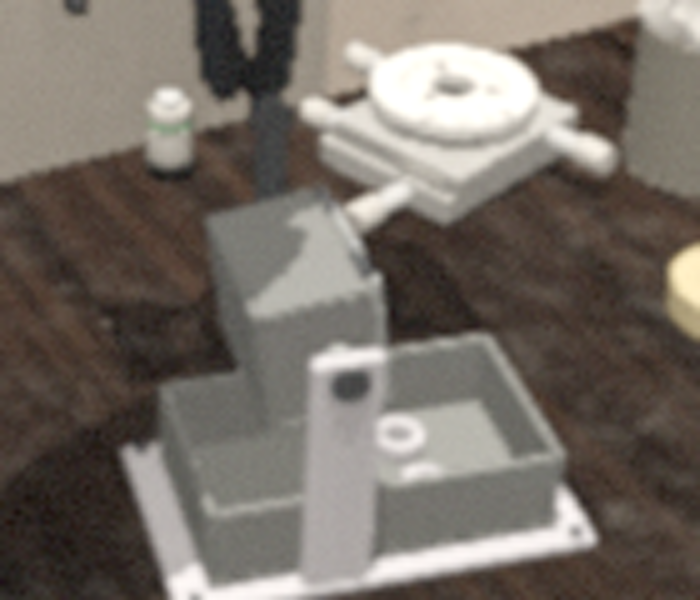

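```bash
python3 -m inch '[[1,[0,-0.35,0],0],[1,[0,-0.75,0.05],0],[1,[0,-1.15,0.15],0],[1,[0,-1.55,0.25],0],[1,[0,-1.9,0.35],0],[1,[0,-2.25,0.55],0],[1,[0,-2.6,0.7],0],[1,[0,-2.95,0.9],0],[1,[0,-3.25,1.15],0],[1,[0,-3.55,1.4],0],[1,[0,-3.8,1.65],0],[1,[0,-4.1,1.95],0],[1,[0,-4.3,2.25],0],[1,[0,-4.55,2.6],0],[1,[0,-4.75,2.9],0],[1,[0,-4.9,3.25],0],[1,[0,-5.05,3.65],0],[1,[0,-5.2,4],0],[1,[0,-5.25,4.35],0],[1,[0,-5.35,4.75],0]]'; python3 -m inch '[[1,[0,0,0],0],[1,[0,0,0.1],0],[1,[0,0,0.1],0],[1,[0,0,0.1],0]]'
python3 - <<'E'
from h import *
import cv2
im=viewer.snapshot("side")[:,:,::-1][170:290,230:370]
cv2.imwrite("pics/side10.png",cv2.resize(im,None,fx=5,fy=5,interpolation=cv2.INTER_CUBIC))
E
```

```text
clock: 16.35
tool_pos: [0.5318, 0.1837, 0.1002]
eef_rot: [0.784, 0.621, -0.0, -0.0]
contact_force: [0.4, 2.1, 0.4]
opening: 0.133
clock: 16.75
tool_pos: [0.5317, 0.1836, 0.0995]
eef_rot: [0.784, 0.621, -0.0, -0.0]
contact_force: [-1.6, 3.4, 0.1]
opening: 0.135
```

View pics/side10.png

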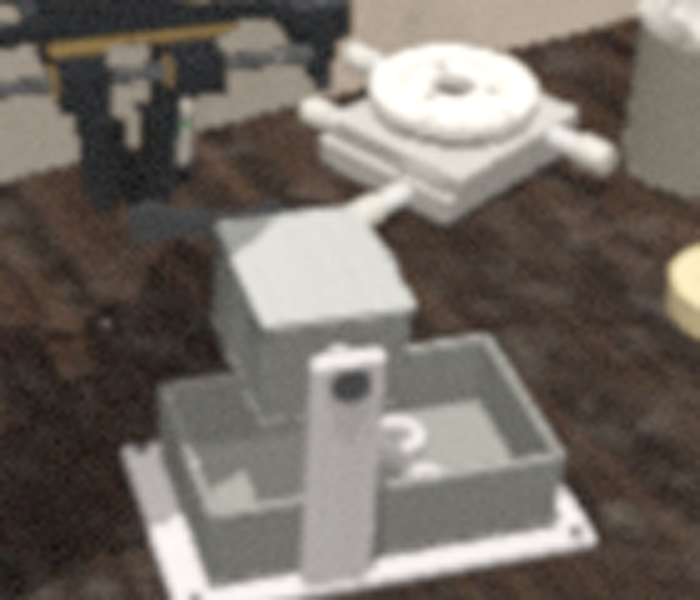

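```bash
python3 -m inch '[[0.5,[0,0,0],0],[0.5,[0,0,0],0],[0.5,[0,0,0],0],[0.5,[0,0,0],0],[0.5,[0,0,-1],0],[0.5,[0,0,-3],0],[0.5,[0,0,-6],0],[0.5,[0,0,-10],0],[0.5,[0,0,-13],0],[0.5,[0,0,-15],0],[0.5,[0,0,-15],0],[0.5,[0,0,-15],0],[0.5,[0,0,-15],0],[0.5,[0,0,-15],0]]'
python3 - <<'E'
from h import *
import cv2
for n,(x,y,w,h) in {"side":(230,170,140,120),"scene":(180,120,180,140)}.items():
    im=viewer.snapshot(n)[:,:,::-1][y:y+h,x:x+w]
    cv2.imwrite(f"pics/{n}11.png",cv2.resize(im,None,fx=4,fy=4,interpolation=cv2.INTER_CUBIC))
    for d in viewer.outline_of(n,"collar_1")[:3]: print(n,d["p"],d["bbox"])
print(r.get_state()['contact_force'])
E
```

```text
clock: 18.2
tool_pos: [0.5314, 0.183, 0.2483]
eef_rot: [0.784, 0.621, -0.001, -0.0]
contact_force: [-0.4, -0.6, -0.2]
opening: 0.501
[-0.82704401  0.38688397  0.46941154]
```

View pics/side11.png

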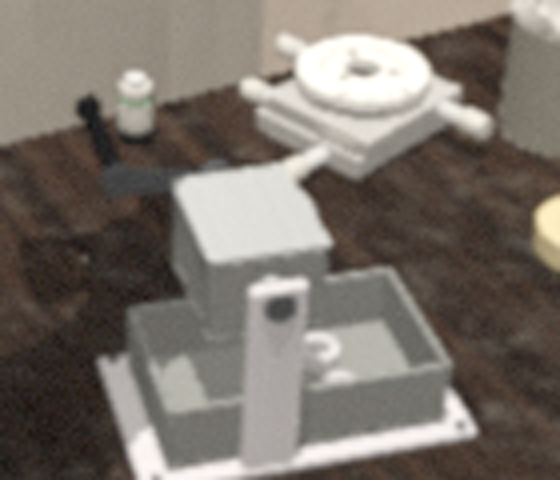

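View pics/scene11.png

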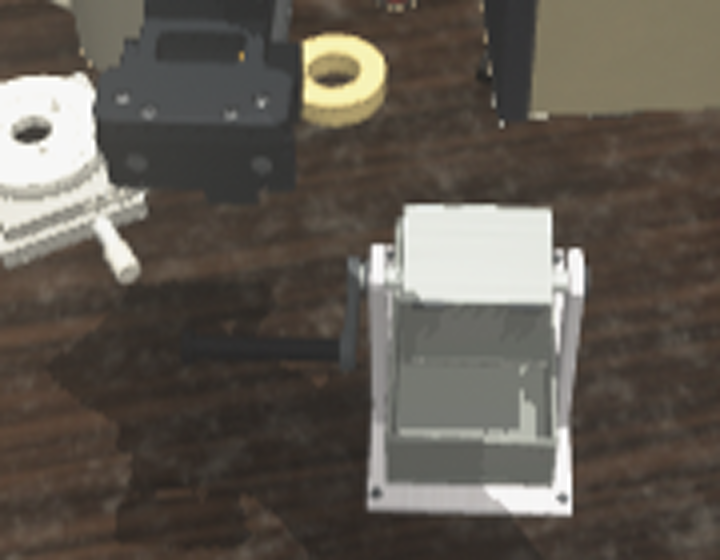

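The box is upright with the lid shut. Both collars lie in the tray, at (320,345) and (340,377) in the side crop, and the handle is free. I'm handing it in.

```bash
python3 -c "
from plant import r; print(r.finish_job())"
```

```text
the job is handed in; nothing more can be done
None
```

The box was turned over, both collars fell into the tray, and it is back upright with the handle released. I handed the job in at about 18.3 s of the 53 s allowed; no verdict is reported.

- **First grasp missed:** the fingers shut above the bar, with the opening at 0.00. I lowered the tool 18 mm and closed again, and the opening then read 0.13, which matches the 12 mm bar. So the fingertips showed up about 18 mm higher relative to the handle than the stated geometry says. I did not find out why.
- **Turning:** I carried the handle over its arc to about 2.8 rad, going by the tool's displacement. I held it there for about 1 s and then brought it back. The largest force I saw was about 8 N, read only at the end of each move.
- **Last checks:** the side picture shows both collars in the tray, the box upright and its lid shut, with the handle back where it started. The gripper is clear, about 15 cm above the grasp, with contact force near zero.
- **Less certain:** the joint values could not be read, so the lid opening while upside down was judged only from the side picture. The collar detector reported nothing in the final pictures, so the collars were found by eye in the side picture. The second is partly hidden behind the tray wall.

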